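# Zero and set the stop ring of a hook-bending jig

### The arm

A 6-joint arm with a two-finger parallel gripper is mounted at the origin on the work surface. World frame = base frame: x ahead of the robot, y to its left, z up, the work surface at z = 0. Lengths are in m, angles in rad, forces in N, time in s.
With the tool pointing down it reaches from about 0.225 to 0.725 m from the base axis. Payload 3.1 kg.
Tool frame: the origin (TCP) lies midway between the tips of the shut fingers; the grasp point (between the pads) lies 19 mm behind it; z points along the fingers, x is the direction in which the jaws open and shut, and the axes are right-handed (so a half turn about z gives the same grasp; the last joint's range is limited). The gripper opens to 85 mm and grips with 20 to 120 N. Pads are 22 mm wide; open, the fingers measure 114 mm over their backs; the gripper's body (76 mm by 85 mm) begins 54 mm behind the grasp point. The pads swing forward as they close: fully open they stand 13 mm farther back than shut.
Start: joints at [1.147, 0.048, 0.099, 1.622, 0, 1.443], TCP at [0.153, 0.502, 0.231] pointing down, gripper open.
Joint ranges: [-2.91, 2.91], [-0.99, 1.94], [-1.21, 1.42], [-2.12, 2.29], [-1.49, 1.47], [-3.14, 3.14]. Speed limits (rad/s): [2.79, 2.79, 3.14, 3.14, 3.14, 3.14].

### API

Orientations are given as a 3x3 rotation matrix whose columns are the frame's x, y, z axes.
In Python, from station import robot, optics gives the robot as it stands. The module is installed in compiled form; this text tells all that it offers.
- The arm moves only by the tool play_rows, never from a script. Its argument "targets" is one flat list of numbers, 6 for each row, row after row: the shift along the tool's x, y, z in mm, then the turn, a rotation vector about the tool's x, y, z in degrees. In form: [tx, ty, tz, wx, wy, wz, tx, ty, tz, wx, wy, wz, ...]. A call has 1 to 20 rows; each row is the pose to reach, as a shift and turn from the pose commanded when the call began, along the tool's axes at that moment; what a row does not reach only later rows make up. A row lasts 1/12 s, in which the tool goes at most 41.7 mm and 7.16 degrees, less where a joint would pass 70% of its speed; a pose out of reach is approached as far as the arm can. A call with a gripper value outside its range is refused whole. "jaw" is the closure, from 0 (fully open) to 1 (shut), set as the call begins (left out, the last holds). The fingers move at their own pace and stop on an object; the grip force is fixed at half the most. Time passes only in rows, so rows that repeat a pose let the fingers close. It gives the time, the measured TCP pose, the force and the opening at its end, in the units of the state.
- robot.get_state(): the state, without advancing time (a new reading comes with each control period).
- optics.grab_frame(name): name is "scene" or "top"; returns (picture, depth): 480x640x3 uint8, red, green, blue; 480x640 float32, m along the optical axis (not along the pixel's ray), 0 where there is no reading.
- optics.get_calibration(name): a dict with "fx", "fy", "cx", "cy" (pixels), "k1" (the pictures are not rectified: a ray, as slopes to the right and down, at radius r is drawn at 1 + k1 r^2 times it, then the intrinsics apply), "view" (4x4, takes a point from world to camera coordinates). Camera axes: x right, y down, z forward; pixel columns grow to the right and rows downward; lengths in m; the calibration is good to about 2 mm. A picture is of the moment at which its call begins. get_calibration takes no time and is no camera call.
- robot.job_done(): hands the job in, once; it reports no verdict.
The state is a dict: "time_s": time; "joints": joint angles; "qd": joint speeds; "joint_torque": joint torques, N m; "ee_pos": TCP position; "tool_rot": TCP orientation; "ft_force": force on the tool from outside, world axes, zero at the start; "moment": the same for the moment, N m; "gripper_width": opening from 0.0 (shut) to 1.0 (fully open).
Only numpy, scipy, OpenCV 4.12 (cv2) and the standard library are available. Lean on these libraries where they do the work, as an engineer would, in place of code of your own. Each camera call takes 0.05 s, during which the arm holds its last target.

### The job

Set the hook-bending jig for the next batch: with the fingertips, push the upright post of the ring's lever round until the lever rests against the square stop block, to zero it, and then push it back round the arc until its pointer stands at the one long mark of the scale. Only push the lever, do not lift it, and leave the other things on the bench where they are; finish clear of everything.

Things in the scene. Friction and masses are not known exactly. Their poses are not given: they have to be found in the camera images.
- jig: Fixed hook-bending jig: wooden board 300 x 390 mm, 18 mm thick (x -105 to 195, y -195 to 195), with a dark steel hub and round it an aluminium ring, 136 mm across, top 40 mm above the table, turning about the hub's vertical axis. Origin on the table under that axis; x points to the middle of the lever's arc. Hub top 48 mm; forming post and pins on it up to 66 mm.
- stop_ring (a joint): Angle of ring and lever (rad): 0 = lever against the square stop block, growing counter-clockwise seen from above, to 1.9 at the round end pin. The lever points along the direction value - 0.95 from the jig's x axis. Turns with light friction (1 to 2 N at the post), stays where it is left.
- post_mid (a point): Middle of the lever's upright round black post: 16 mm across, from 42 to 90 mm above the table, 95 mm from the ring's axis; this point 66 mm up. It stands on the flat steel lever (16 mm wide, top at 42 mm, reaching 115 mm from the axis). Fingertips 50 to 60 mm above the table clear lever, ring, scale and end stops and push the post's side.
- pointer_tip (a point): Tip of the lever's pointer (a 5 mm wide finger), 128 mm from the ring's axis, 40 mm above the table; in line with the post.
- stop_block (a point): Top centre of the square steel stop block (22 mm, top 44 mm above the table), fixed on the board 87 mm from the ring's axis at the clockwise end of the lever's arc (jig's -y side). The other end has a plain round pin, 12 mm, of the same height.
- scale: Fixed aluminium scale arc, 130 to 170 mm from the ring's axis, top 38 mm above the table, 0.7 rad to either side of the long mark; clamped at a different angle each time. Origin on the ring's axis, 18 mm above the table; x points along the long mark. Seven dark marks 0.2 rad apart: the middle one long (34 x 4 mm), six short (13 mm).
- long_mark (a point): Inner end of the long mark, 132 mm from the ring's axis, on the scale's top face, 38 mm above the table. The pointer stands at the mark when its tip points at this point.
- lever_rise (a joint): How far the lever has been lifted off the ring, in m: 0 = down. It is held down by a spring of about 3 N and stays down when the post is pushed sideways; it must stay below 0.008.
- spool_small: Loose bystander, small white spool with steel wire, 44 mm across, 30 mm tall, on a far corner of the jig's board. Origin at its underside.
- spool_large: Loose bystander, large white spool with green line, 72 mm across, 45 mm tall, on the table left of the jig. Origin at its underside.
- hook_loose: Loose bystander, large steel fishing hook, about 95 x 37 mm, 5 mm thick, lying on the board. Origin at its underside, middle.
- hook_box: Loose bystander, clear plastic hook box with white lid, 77 x 52 x 27 mm, on the board. Origin at its underside.
- pliers: Loose bystander, pliers with black grips, 190 mm long, 12 mm thick, lying on the table right of the jig. Origin near the middle, underside.
- jar: Loose bystander, glass jar, white lid, 56 mm across, 70 mm tall, on the other far corner of the board. Origin at its underside.

How it is judged:
On the way, in this order (a step that is already met when the one before it is completed fails the run):
1. the lever rests against the square stop block (value of joint stop_ring below 0.05 rad), for 0.1 s.
2. the pointer stands at the long mark (horizontal distance between pointer_tip and long_mark below 0.009 m and y of pointer_tip in the frame of scale between -0.007 and 0.007 m), for 0.2 s.
At the end, for the whole second after the job is handed in: The lever has been against the square stop block (within 0.05 rad) and then its pointer tip stands within 7 mm to either side of the long mark's line, at rest, the lever down on the ring (all of step 2 and velocity of joint stop_ring between -0.05 and 0.05 rad/s and value of joint lever_rise below 0.004 m); the robot touches nothing.
It fails at once if the lever is lifted off the ring by more than 8 mm (value of joint lever_rise above 0.008 m).
It fails at once if a bystander (spool, hook, hook box, pliers, jar) is moved by more than 20 mm (distance of any of spool_small, spool_large, hook_loose, hook_box, pliers, jar from where it was at the start of the episode above 0.02 m).
It also fails if it takes over 64 s, if anything falls off the work surface, if the arm or the gripper's body presses on something with over 40 N, if the wrist force passes 120 N, or if a joint passes its speed limit or range.

## Working session

There is one attempt and no reset: what is moved stays moved. The work goes in short steps, Python scripts to look and compute and a tool call to move; the robot and the scene stay as the last step left them, time stands still between calls to the robot, and variables do not carry over. Pictures are saved under pics/ and viewed, and the job is handed in when it is done.

Besides the shell and the picture viewer there is one more tool, called after "Emit:" as a command line: name --argument value ..., lists and objects as JSON in quotes. play_rows: Moves the arm, as the interface text tells. Its arguments: {"type":"object","properties":{"targets":{"type":"array","items":{"type":"number"}},"jaw":{"type":"number"}},"required":["targets"]}

```bash
mkdir -p pics; cat > h.py <<'E'
import numpy as np, cv2
from station import robot, optics
def snap(n,f):
    p,d=optics.grab_frame(n); cv2.imwrite(f'pics/{f}.png',p[:,:,::-1]); np.savez(f'pics/{f}.npz',p=p,d=d); return p,d
def px2w(n,u,v,z):
    c=optics.get_calibration(n); V=np.array(c['view'])
    xd,yd=(u-c['cx'])/c['fx'],(v-c['cy'])/c['fy']
    x,y=xd,yd
    for _ in range(20):
        s=1+c['k1']*(x*x+y*y); x,y=xd/s,yd/s
    R=V[:3,:3];o=-R.T@V[:3,3];d=R.T@np.array([x,y,1]); return o+d*(z-o[2])/d[2]
def w2px(n,P):
    c=optics.get_calibration(n); V=np.array(c['view']); q=V[:3,:3]@np.array(P)+V[:3,3]
    x,y=q[:2]/q[2]; s=1+c['k1']*(x*x+y*y); return c['fx']*x*s+c['cx'],c['fy']*y*s+c['cy']
E
python3 - <<'E'
from h import *
snap('top','t0');snap('scene','s0')
s=robot.get_state();print(s)
for n in('top','scene'):
  c=optics.get_calibration(n);print(c)
E
```

```text
{'time_s': 0.1, 'joints': array([1.14719596e+00, 4.87075738e-02, 9.77143684e-02, 1.62201583e+00,
       1.13891759e-05, 1.44297653e+00]), 'qd': array([ 0.00061291, -0.00046818,  0.0036739 , -0.00153356, -0.00182649,
       -0.00055987]), 'joint_torque': array([ 1.94924258e-03, -3.39850903e+01,  3.20935607e+01,  1.58057146e-02,
       -7.49713490e-05,  3.22388281e-06]), 'ee_pos': array([0.152812  , 0.50167054, 0.23019804]), 'tool_rot': array([[ 2.91485618e-01,  9.56574769e-01, -9.19904617e-04],
       [ 9.56572697e-01, -2.91486922e-01, -2.01245386e-03],
       [-2.19320275e-03, -2.93354283e-04, -9.99997552e-01]]), 'ft_force': array([-0.5152153 , -0.34375913,  0.84086676]), 'moment': array([0.01309166, 0.00304585, 0.0576666 ]), 'gripper_width': 0.9969325607861061}
{'fx': 459.43621251541447, 'fy': 459.43621251541447, 'cx': 329.8846072512809, 'cy': 246.53147869709048, 'k1': 0.03003721174604646, 'view': array([[-0.00226986, -0.99985861, -0.01666136,  0.07920653],
       [-0.98657264,  0.00496001, -0.16324774,  0.5935681 ],
       [ 0.1633073 ,  0.01606709, -0.98644441,  0.90351538],
       [ 0.        ,  0.        ,  0.        ,  1.        ]])}
{'fx': 561.9725433661887, 'fy': 561.9725433661887, 'cx': 316.81038059071994, 'cy': 236.29387148464946, 'k1': -0.14813427760630013, 'view': array([[ 0.79569196,  0.6054546 ,  0.01729247, -0.52225374],
       [ 0.46952938, -0.59851953, -0.649089  , -0.18289843],
       [-0.38264404,  0.52459423, -0.7605159 ,  1.29821131],
       [ 0.        ,  0.        ,  0.        ,  1.        ]])}
```

View pics/t0.png

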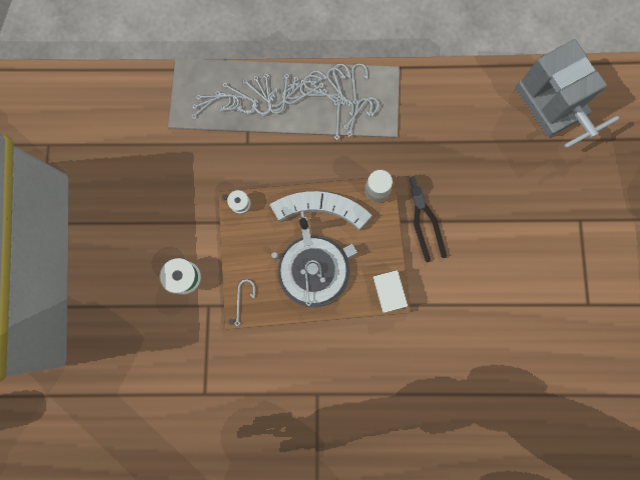

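View pics/s0.png

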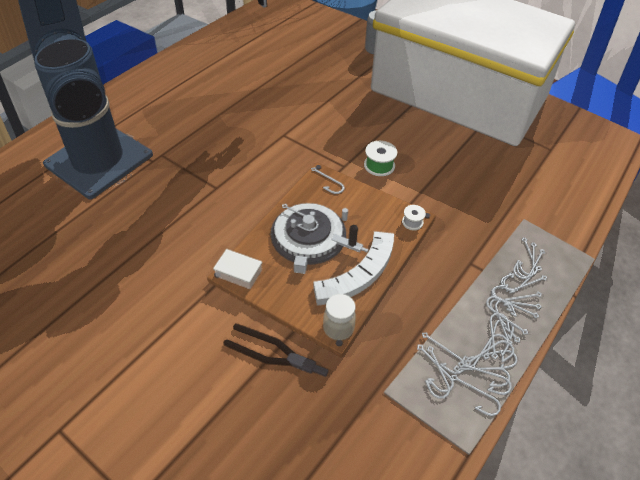

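```bash
python3 - <<'E'
from h import *
p=cv2.imread('pics/t0.png')
c=p[170:320,220:410]; cv2.imwrite('pics/t0c.png',cv2.resize(c,None,fx=4,fy=4,interpolation=cv2.INTER_CUBIC))
E
```

```text
(no output)
```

View pics/t0c.png

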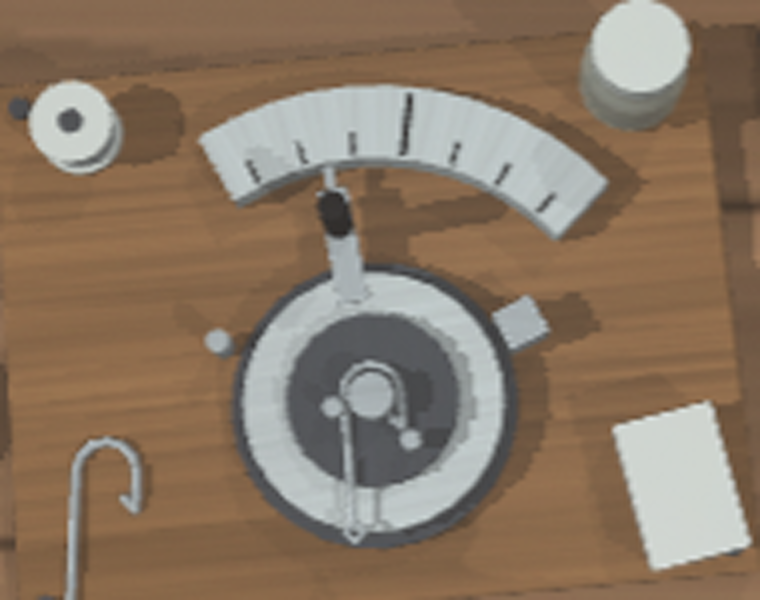

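```bash
python3 - <<'E'
from h import *
f=lambda a,b,z:px2w('top',220+(a+.5)/4-.5,170+(b+.5)/4-.5,z)[:2]
C=f(374,400,.04)
for n,a,b,z in[('C',374,400,.04),('ml',404,153,.038),('mo',409,95,.038),('posttop',331,200,.09),('tip',327,168,.04),('stop',520,322,.044),('pin',218,341,.044),('scaleL',237,203,.038),('scaleL2',200,137,.038),('scaleR',562,237,.038),('scaleR2',606,183,.038),('jar',640,45,.07),('spool',72,120,.03),('bl',612,425,.02)]:
    q=f(a,b,z);d=q-C;print(n,q.round(4),np.hypot(*d).round(4),np.arctan2(d[1],d[0]).round(4))
# depth-based ring edge: fit circle to ring outer top
p=cv2.imread('pics/t0.png');d=np.load('pics/t0.npz')['d']
c=optics.get_calibration('top');V=np.array(c['view'])
vs,us=np.mgrid[170:320,220:410]
pts=[];
for u,v in zip(us.ravel(),vs.ravel()):
    z=d[v,u]; x,y=(u-c['cx'])/c['fx'],(v-c['cy'])/c['fy'];s=1+c['k1']*(x*x+y*y)
    pts.append(V[:3,:3].T@(np.array([x/s*z,y/s*z,z])-V[:3,3]))
P=np.array(pts);print(np.percentile(P[:,2],[1,25,50,75,90,97,99.5]))
Z=P[:,2].reshape(150,190)
cv2.imwrite('pics/z.png',cv2.resize(np.clip((Z)*2500,0,255).astype(np.uint8),None,fx=4,fy=4,interpolation=0))
E
```

```text
C [0.5469 0.1122] 0.0 0.0
ml [0.6793 0.0968] 0.1332 -0.1158
mo [0.7111 0.0941] 0.1652 -0.1094
posttop [0.6421 0.1314] 0.0971 0.2
tip [0.6708 0.1376] 0.1265 0.2023
stop [0.587 0.036] 0.086 -1.0866
pin [0.5777 0.1934] 0.0868 1.2084
scaleL [0.6526 0.1854] 0.1285 0.6062
scaleL2 [0.6887 0.2057] 0.1699 0.5833
scaleR [0.6332 0.0133] 0.1312 -0.8532
scaleR2 [ 0.6622 -0.0103] 0.1682 -0.8156
jar [ 0.7278 -0.0267] 0.228 -0.6546
spool [0.7007 0.2762] 0.2248 0.8179
bl [ 0.5354 -0.0126] 0.1253 -1.6627
[-0.00282836  0.01620139  0.01833248  0.03639833  0.04534492  0.06133717
  0.09083831]
```

View pics/z.png

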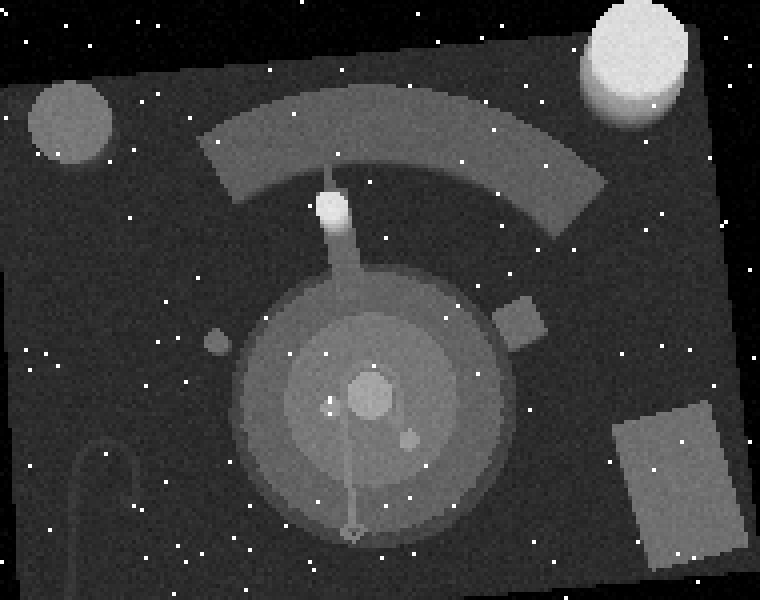

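Emit:
play_rows --targets '[-164, 575, 60, 0, 0, 0, -164, 575, 60, 0, 0, 0, -164, 575, 60, 0, 0, 0, -164, 575, 60, 0, 0, 0, -164, 575, 60, 0, 0, 0, -164, 575, 60, 0, 0, 0, -164, 575, 60, 0, 0, 0, -164, 575, 60, 0, 0, 0, -164, 575, 60, 0, 0, 0, -164, 575, 60, 0, 0, 0, -164, 575, 60, 0, 0, 0, -164, 575, 60, 0, 0, 0, -164, 575, 60, 0, 0, 0, -164, 575, 60, 0, 0, 0, -164, 575, 60, 0, 0, 0, -164, 575, 60, 0, 0, 0, -164, 575, 60, 0, 0, 0, -164, 575, 60, 0, 0, 0]' --jaw 1

```text
time_s: 1.6
ee_pos: [0.6544, 0.1782, 0.1708]
tool_rot: [[0.291, 0.957, -0.002], [0.957, -0.291, 0.0], [-0.0, -0.002, -1.0]]
ft_force: [-0.0, 0.8, 0.4]
gripper_width: 0.004
```

Emit:
play_rows --targets '[0, 0, 40, 0, 0, 0, 0, 0, 80, 0, 0, 0, 0, 0, 115, 0, 0, 0, 0, 0, 115, 0, 0, 0, 0, 0, 115, 0, 0, 0]'

```text
time_s: 2.02
ee_pos: [0.6513, 0.1785, 0.0536]
tool_rot: [[0.29, 0.957, -0.007], [0.957, -0.29, -0.001], [-0.003, -0.007, -1.0]]
ft_force: [0.9, -0.1, 0.5]
gripper_width: -0.002
```

```bash
python3 - <<'E'
from h import *
p,d=snap('scene','s1'); print(robot.get_state()['ee_pos'])
c=p[150:330,220:460,::-1]; cv2.imwrite('pics/s1c.png',cv2.resize(c,None,fx=3.3,fy=3.3,interpolation=cv2.INTER_CUBIC))
E
```

```text
[0.65439497 0.17879897 0.05735485]
```

View pics/s1c.png

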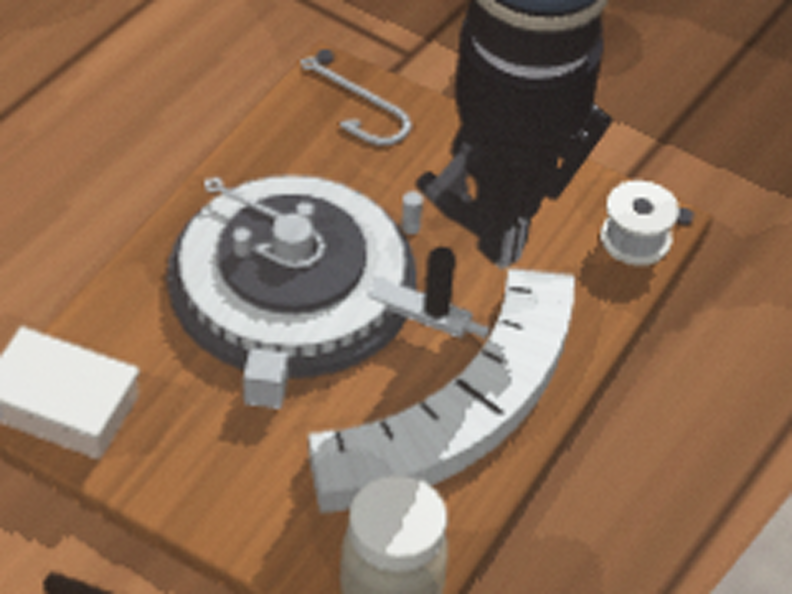

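```bash
python3 - <<'E'
from h import *
d=np.load('pics/s1.npz')['d'];c=optics.get_calibration('scene');V=np.array(c['view'])
s=robot.get_state();T=s['ee_pos'];R=s['tool_rot']
Q=[]
for v in range(150,240):
  for u in range(330,420):
    z=d[v,u]
    if z<=0: continue
    xd,yd=(u-c['cx'])/c['fx'],(v-c['cy'])/c['fy'];x,y=xd,yd
    for _ in range(8): q=1+c['k1']*(x*x+y*y);x,y=xd/q,yd/q
    P=V[:3,:3].T@(np.array([x*z,y*z,z])-V[:3,3]); t=R.T@(P-T)
    if abs(t[1])<.05 and abs(t[0])<.09 and -.14<t[2]<.01 : Q.append(t)
Q=np.array(Q)*1000
for a in range(-140,10,8):
    m=(Q[:,2]>=a)&(Q[:,2]<a+8)&(np.abs(Q[:,0])<80)
    if m.sum()>3: print(a,m.sum(),np.percentile(Q[m,0],[2,10,50,90,98]).round(),np.percentile(Q[m,1],[2,50,98]).round())
E
```

```text
-140 141 [-38. -37. -26.   4.  14.] [-17.  26.  37.]
-132 104 [-38. -37. -30.  -1.  14.] [-13.  21.  37.]
-124 29 [-39. -39. -37. -30. -22.] [-8.  6. 18.]
-116 54 [-41. -40. -37. -28. -23.] [-9.  6. 11.]
-108 104 [-45. -42. -32. -13.   6.] [-6. 10. 20.]
-100 115 [-57. -50. -26.   9.  15.] [-5. 10. 19.]
-92 197 [-62. -61. -33.  54.  59.] [-12.   8.  18.]
-84 134 [-62. -58. -15.  47.  54.] [-3. 11. 17.]
-76 109 [-52. -46.   7.  43.  51.] [ 2. 11. 17.]
-68 101 [-45. -38.   3.  40.  47.] [-3. 11. 17.]
-60 79 [-40. -34. -15.  34.  39.] [-12.  10.  14.]
-52 107 [-33. -25. -13.  25.  33.] [-11.  10.  13.]
-44 42 [-27. -15.  -2.  13.  22.] [ 5. 10. 13.]
-36 72 [-59. -57. -49.   1.   6.] [-4.  5. 11.]
-28 59 [-59. -58. -14.   3.  10.] [-1.  7. 11.]
-20 59 [-59. -58. -14.   3.  11.] [-4.  7. 11.]
-12 64 [-59. -58. -13.   3.  14.] [-8.  6. 10.]
-4 14 [-58. -55.  -7.   4.   5.] [-1.  9. 11.]
4 5 [-66. -66.  -7.  79.  79.] [-49.   6.  19.]
```

```bash
cat > plan.py <<'E'
from h import *
C=np.array([.547,.1122])
def rows(th,off):
    s=robot.get_state();T=s['ee_pos'];R=s['tool_rot'];X=R[:2,0]/np.linalg.norm(R[:2,0])
    for t in th:
        w=C+.095*np.array([np.cos(t),np.sin(t)])+off*X-T[:2]
        print(round(t,2),(R[:2,:2].T@w*1000).round())
E
python3 - <<'E'
from plan import *
rows([.2]+list(np.arange(.1,-.9,-.1))+[-.85,-.88,-.9],.0225)
print(robot.get_state()['ee_pos'])
E
```

```text
0.2 [-27.   0.]
0.1 [-36.   4.]
0.0 [-45.   7.]
-0.1 [-54.  10.]
-0.2 [-63.  11.]
-0.3 [-73.  12.]
-0.4 [-82.  11.]
-0.5 [-92.  10.]
-0.6 [-101.    7.]
-0.7 [-110.    4.]
-0.8 [-118.   -0.]
-0.85 [-123.   -3.]
-0.88 [-125.   -4.]
-0.9 [-126.   -5.]
[0.65439497 0.17879897 0.05735485]
```

Emit:
play_rows --targets '[-10, 0, 2, 0, 0, 0, -20, 0, 2, 0, 0, 0, -27, 0, 2, 0, 0, 0, -36, 4, 2, 0, 0, 0, -45, 7, 2, 0, 0, 0, -54, 10, 2, 0, 0, 0, -63, 11, 2, 0, 0, 0, -73, 12, 2, 0, 0, 0, -82, 11, 2, 0, 0, 0, -92, 10, 2, 0, 0, 0, -101, 7, 2, 0, 0, 0, -110, 4, 2, 0, 0, 0, -115, 1, 2, 0, 0, 0, -118, 0, 2, 0, 0, 0, -121, -2, 2, 0, 0, 0, -123, -3, 2, 0, 0, 0, -125, -4, 2, 0, 0, 0, -126, -5, 2, 0, 0, 0, -126, -5, 2, 0, 0, 0, -126, -5, 2, 0, 0, 0]'

```text
time_s: 3.73
ee_pos: [0.6147, 0.0599, 0.0543]
tool_rot: [[0.29, 0.957, 0.002], [0.957, -0.29, 0.002], [0.003, 0.001, -1.0]]
ft_force: [4.2, 4.1, -1.1]
gripper_width: 0.0
```

```bash
python3 - <<'E'
from h import *
p,d=snap('scene','s2'); s=robot.get_state();print(s['ee_pos'],s['ft_force'],s['time_s'])
c=p[150:330,220:460,::-1]; cv2.imwrite('pics/s2c.png',cv2.resize(c,None,fx=3.3,fy=3.3,interpolation=cv2.INTER_CUBIC))
E
```

```text
[0.61466147 0.05992161 0.05427997] [ 2.70456711  3.99994589 -2.3778052 ] 3.7833
```

View pics/s2c.png

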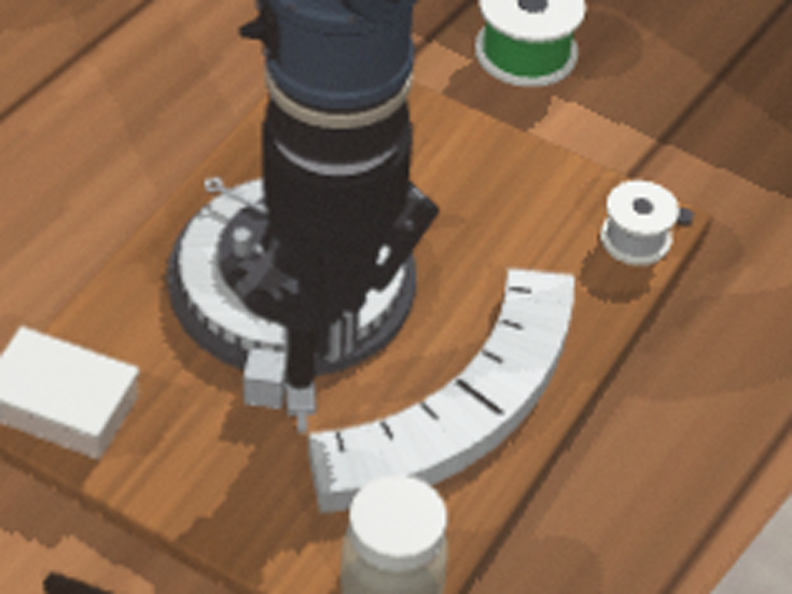

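Emit:
play_rows --targets '[-1, 0, 0, 0, 0, 0, -2, -1, 0, 0, 0, 0, -3, -1, 0, 0, 0, 0, -3, -1, 0, 0, 0, 0]'

```text
time_s: 4.12
ee_pos: [0.6146, 0.0598, 0.0547]
tool_rot: [[0.289, 0.957, 0.006], [0.957, -0.289, 0.007], [0.009, 0.003, -1.0]]
ft_force: [7.6, 9.0, -4.0]
gripper_width: 0.0
```

Emit:
play_rows --targets '[10, 1, 0, 0, 0, 0, 20, 1, -10, 0, 0, 0, 22, 1, -40, 0, 0, 0, 20, 1, -70, 0, 0, 0, 10, 1, -72, 0, 0, 0, -20, 1, -72, 0, 0, 0, -50, 1, -72, 0, 0, 0, -62, 1, -72, 0, 0, 0, -62, 1, -72, 0, 0, 0, -62, 1, -72, 0, 0, 0, -62, 1, -72, 0, 0, 0]'

```text
time_s: 5.03
ee_pos: [0.5948, -0.003, 0.1261]
tool_rot: [[0.291, 0.957, -0.0], [0.957, -0.291, 0.0], [0.0, -0.001, -1.0]]
ft_force: [-0.0, -0.9, -0.6]
gripper_width: -0.001
```

```bash
python3 - <<'E'
from plan import *
p,d=snap('scene','s3'); s=robot.get_state();print(s['ee_pos'],s['ft_force'],s['time_s'])
c=p[150:330,220:460,::-1]; cv2.imwrite('pics/s3c.png',cv2.resize(c,None,fx=3.3,fy=3.3,interpolation=cv2.INTER_CUBIC))
rows([-.88],-.035)
E
```

```text
[ 0.59483907 -0.00272715  0.12610292] [-0.06566835 -0.27749545 -0.26924385] 5.0833
-0.88 [9. 0.]
```

View pics/s3c.png

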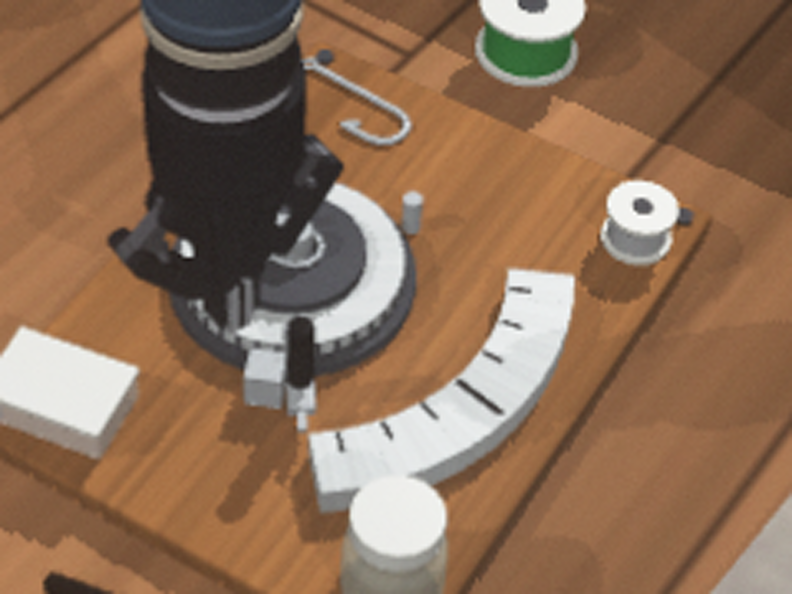

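```bash
python3 - <<'E'
from plan import *
rows([-.88,-.8,-.7,-.6,-.5,-.4,-.35,-.3,-.27,-.24,-.22,-.2,-.18],-.0225)
E
```

```text
-0.88 [21.  0.]
-0.8 [28.  4.]
-0.7 [36.  8.]
-0.6 [45. 11.]
-0.5 [54. 14.]
-0.4 [64. 15.]
-0.35 [68. 16.]
-0.3 [73. 16.]
-0.27 [76. 16.]
-0.24 [79. 16.]
-0.22 [81. 16.]
-0.2 [83. 15.]
-0.18 [84. 15.]
```

Emit:
play_rows --targets '[0, 0, 35, 0, 0, 0, 0, 0, 65, 0, 0, 0, 0, 0, 71, 0, 0, 0, 0, 0, 71, 0, 0, 0, 12, 0, 71, 0, 0, 0, 21, 0, 71, 0, 0, 0, 28, 4, 71, 0, 0, 0, 36, 8, 71, 0, 0, 0, 45, 11, 71, 0, 0, 0, 54, 14, 71, 0, 0, 0, 64, 15, 71, 0, 0, 0, 68, 16, 71, 0, 0, 0, 73, 16, 71, 0, 0, 0, 76, 16, 71, 0, 0, 0, 79, 16, 71, 0, 0, 0, 81, 16, 71, 0, 0, 0, 83, 15, 71, 0, 0, 0, 84, 15, 71, 0, 0, 0, 84, 15, 71, 0, 0, 0, 84, 15, 71, 0, 0, 0]'

```text
time_s: 6.75
ee_pos: [0.6332, 0.0727, 0.0551]
tool_rot: [[0.291, 0.957, -0.001], [0.957, -0.291, 0.001], [0.0, -0.001, -1.0]]
ft_force: [-0.1, -0.5, -0.9]
gripper_width: -0.003
```

```bash
python3 - <<'E'
from plan import *
p,d=snap('scene','s4'); s=robot.get_state();print(s['ee_pos'],s['ft_force'],s['time_s'])
c=p[150:330,220:460,::-1]; cv2.imwrite('pics/s4c.png',cv2.resize(c,None,fx=3.3,fy=3.3,interpolation=cv2.INTER_CUBIC))
q=s['ee_pos'][:2]-.0225*-s['tool_rot'][:2,0]-C;print(np.arctan2(q[1],q[0]),np.hypot(*q))
E
```

```text
[0.63322771 0.07270896 0.05509107] [-0.45346812 -0.18995135 -1.03028065] 6.8
-0.19128124088987958 0.09450827197333544
```

View pics/s4c.png

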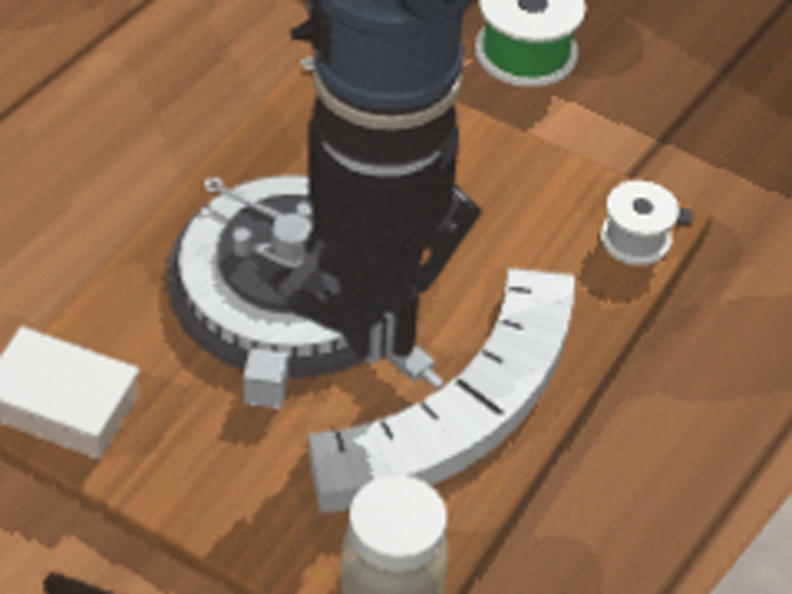

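```bash
python3 - <<'E'
from plan import *
f=lambda a,b,z:px2w('scene',220+(a+.5)/3.3-.5,150+(b+.5)/3.3-.5,z)[:2]
for n,a,b,z in[('tip',438,383,.04),('m',459,381,.038),('mo',501,413,.038),('tip_s3',303,427,.04),('pin',411,198,.044),('m3',340,440,.038),('stop',266,362,.044)]:
    q=f(a,b,z);dd=q-C;print(n,q.round(4),np.hypot(*dd).round(4),np.arctan2(dd[1],dd[0]).round(4))
for t in(-.11,-.12,-.19):
  print(w2px('scene',[*(C+.128*np.array([np.cos(t),np.sin(t)])),.04]))
rows([-.18,-.15,-.12,-.11],-.0225)
E
```

```text
tip [0.6734 0.0869] 0.1289 -0.1975
m [0.6813 0.0968] 0.1352 -0.114
mo [0.713  0.0927] 0.1672 -0.1171
tip_s3 [0.6317 0.015 ] 0.1289 -0.8539
pin [0.5795 0.1919] 0.0861 1.1842
m3 [0.6525 0.0218] 0.1389 -0.7085
stop [0.5888 0.036 ] 0.0869 -1.069
(np.float64(356.1331461726455), np.float64(262.1938606212906))
(np.float64(355.68674799179), np.float64(262.5752599203679))
(np.float64(352.4078552259317), np.float64(265.14864098301496))
-0.18 [1. 0.]
-0.15 [ 4. -0.]
-0.12 [ 7. -0.]
-0.11 [ 8. -1.]
```

Emit:
play_rows --targets '[2, 0, 0, 0, 0, 0, 4, 0, 0, 0, 0, 0, 5.5, 0, 0, 0, 0, 0, 6.5, 0, 0, 0, 0, 0, 7.5, 0, 0, 0, 0, 0, 7.5, 0, 0, 0, 0, 0, 7.5, 0, 0, 0, 0, 0]'

```text
time_s: 7.38
ee_pos: [0.636, 0.0798, 0.0553]
tool_rot: [[0.291, 0.957, 0.0], [0.957, -0.291, 0.0], [0.0, 0.0, -1.0]]
ft_force: [-0.8, -0.6, -0.4]
gripper_width: 0.001
```

```bash
python3 - <<'E'
from plan import *
p,d=snap('scene','s5'); s=robot.get_state();print(s['ee_pos'],s['ft_force'],s['time_s'])
c=p[230:310,310:420,::-1]; cv2.imwrite('pics/s5c.png',cv2.resize(c,None,fx=7,fy=7,interpolation=cv2.INTER_CUBIC))
E
```

```text
[0.63605573 0.07977203 0.05535832] [-0.45462503 -0.52842775 -0.26557396] 7.4333
```

View pics/s5c.png

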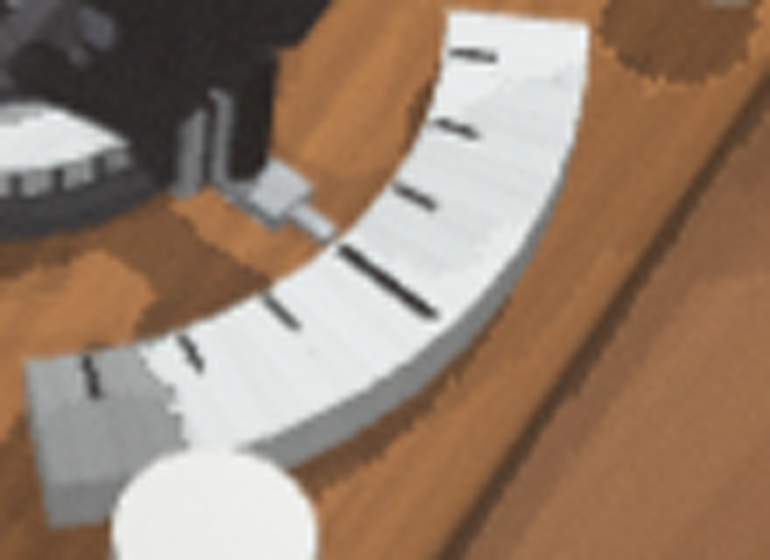

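Emit:
play_rows --targets '[-8, 0, 0, 0, 0, 0, -20, 0, 0, 0, 0, 0, -30, 0, -10, 0, 0, 0, -36, 0, -40, 0, 0, 0, -36, 0, -80, 0, 0, 0, -36, 0, -120, 0, 0, 0, -36, -40, -150, 0, 0, 0, -36, -80, -150, 0, 0, 0, -36, -120, -150, 0, 0, 0, -36, -160, -150, 0, 0, 0, -36, -200, -150, 0, 0, 0, -36, -240, -150, 0, 0, 0, -36, -280, -150, 0, 0, 0, -36, -280, -150, 0, 0, 0, -36, -280, -150, 0, 0, 0, -36, -280, -150, 0, 0, 0]'

```text
time_s: 8.77
ee_pos: [0.3582, 0.1264, 0.2063]
tool_rot: [[0.292, 0.956, 0.003], [0.956, -0.292, 0.0], [0.001, 0.003, -1.0]]
ft_force: [0.3, -0.8, 0.6]
gripper_width: -0.002
```

```bash
python3 - <<'E'
from plan import *
p,d=snap('top','t6'); s=robot.get_state();print(s['ee_pos'],s['ft_force'],s['qd'].round(3),s['time_s'])
c=p[170:320,220:410,::-1]; cv2.imwrite('pics/t6c.png',cv2.resize(c,None,fx=4,fy=4,interpolation=cv2.INTER_CUBIC))
p,d=snap('scene','s6')
c=p[230:310,310:420,::-1]; cv2.imwrite('pics/s6c.png',cv2.resize(c,None,fx=7,fy=7,interpolation=cv2.INTER_CUBIC))
E
```

```text
[0.35857689 0.12628123 0.20611783] [ 0.01864202  0.19434863 -0.13038157] [-0.004  0.029  0.013  0.003  0.003  0.005] 8.8167
```

View pics/t6c.png

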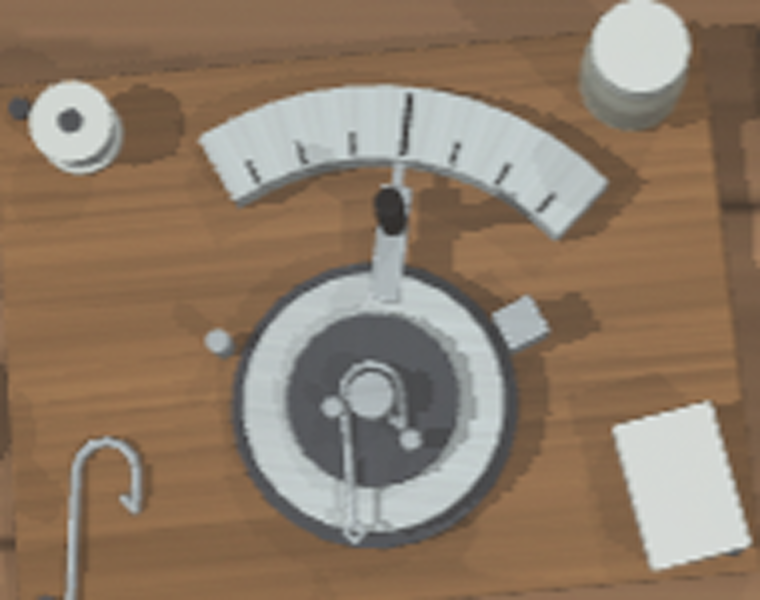

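View pics/s6c.png

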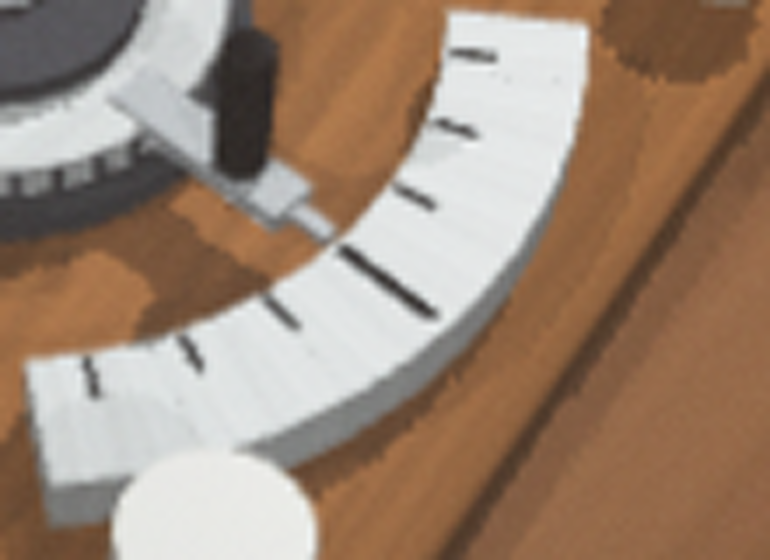

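```bash
python3 - <<'E'
from plan import *
ft=lambda a,b,z:px2w('top',220+(a+.5)/4-.5,170+(b+.5)/4-.5,z)[:2]
fs=lambda a,b,z:px2w('scene',310+(a+.5)/7-.5,230+(b+.5)/7-.5,z)[:2]
for f,t,a,b in((ft,(398,165),(404,153),(409,95)),(fs,(332,237),(343,250),(435,318))):
    t=f(*t,.04);a=f(*a,.038);b=f(*b,.038);u=(a-C)/np.linalg.norm(a-C)
    for r in(t,a,b):
        q=r-C;print(np.hypot(*q).round(4),np.arctan2(q[1],q[0]).round(4))
    print('lat',u[0]*(t-C)[1]-u[1]*(t-C)[0],'dist',np.linalg.norm(t-a))
E
```

```text
0.1259 -0.0981
0.1332 -0.1162
0.1651 -0.1097
lat 0.002269977408159497 dist 0.0076852388482976175
0.1311 -0.1183
0.1352 -0.118
0.1678 -0.1173
lat -3.098811537983158e-05 dist 0.004126137868355124
```

```bash
python3 - <<'E'
from h import *
robot.job_done(); print(robot.get_state()['time_s'])
E
```

```text
the job is handed in; nothing more can be done
the job is handed in; nothing more can be done
```

The lever was zeroed against the square stop block and then set back to the long mark. I handed the job in at about 9 s of the 64 s allowed. No verdict was given.

- **Zeroing:** I pushed the post clockwise with the shut fingertips until the lever met the block. A further 3 mm of push moved nothing, and the force rose to about 12 N, so it was firmly against the block.
- **Setting the pointer:** I then pushed from the other side in two steps until the pointer reached the mark.
- **Checks on the pointer:** After I backed off, the scene camera put the tip in line with the long mark (0 mm sideways). The top camera put it about 2.3 mm off. The two cameras disagree by that much, and both readings are inside the 7 mm limit.
- **Clearance:** The top picture after backing off shows the loose items on the board where they were. I didn't check the large spool or the pliers again in that picture, but the fingers never went near them. The gripper finished shut and touching nothing, about 0.2 m above the table and 0.19 m from the ring's axis.

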